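# Lock the safety cap on a cleaner canister

## Task

Close the blue cleaner canister: take the red safety cap by its grip bar, set it into the white collar on the canister, press it down against the spring while turning it clockwise until its lugs sit locked in the collar, then let go so that it stays locked, level and held against the sprung seal. Press firmly but gently (10 to 15 N is enough, 50 N would harm the seal), do not lean on the canister with the hand, and leave everything else on the bench where it is.

Things in the scene. Friction and masses are not known exactly. Their poses are not given: they have to be found in the camera images.
- can: Blue canister, 190 (x) x 135 (y) mm, body top 160 mm above the bench, held fixed in a steel cradle 220 x 165 mm. Origin: centre of its underside on the bench, z up. A handle loop runs along x over its +x half (20 to 90 mm from the origin), 184 mm high. A white collar, 66 mm wide and 24 mm tall, stands on it at x = -45 mm, y = 0.
- neck (a point): On the collar's axis, level with its top, 184 mm above the bench; axes as the canister's. The top is a flat ledge with a 37 mm wide hole and three notches 120 deg apart, 15 mm wide, out to 29 mm from the axis. One notch lies within 0.5 rad either way of +x: unmeasured, so slide the cap round under a few N until it drops 4 mm. The collar does not turn.
- collar_foot (a point): On the collar's axis at its foot, 24 mm below its top. Inside, clockwise (from above) of each notch, hang: a ridge 6 mm deep, measured down from the collar's top; a pocket under a roof 3 mm thick; a hard stop wall, not to be twisted against. Anticlockwise of each notch is a stop wall too. In a notch the cap has 0.1 rad of play either way.
- cap: Red cap, 48 mm tall, about 90 g, standing upright. Origin: centre of its underside, z up. From below: stem 34 mm wide, 16 mm long, with three lugs 120 deg apart; flange 68 mm wide, 16 to 22 mm up; grip bar 60 (x) x 16 (y) mm, 22 to 48 mm up, with a white mark at its +x end. The flange bottoms hard on the collar when the underside is 16 mm below the collar's top.
- cap_grip (a point): On the cap's axis in its grip bar, 42 mm above the underside; axes as the cap's. Height of the underside over the collar's top: -3 mm lugs on the ledge, -7 mm dropped into the notches and touching the seal, -13 mm lugs clear the ridges, -16 mm bottomed, about -10 mm locked.
- lug (a point): Middle of the lug that points along the cap's +x, 23.5 mm from its axis. Lugs are 9.5 mm wide, reach 27 mm from the axis and lie 3 to 7 mm above the underside. To lock: with lugs in the notches and the underside pressed to 13.5 to 15.5 mm below the collar's top, turn clockwise 1.1 rad (0.95 to 1.25) from the notch's middle, then let the cap rise 3 mm into the pockets.
- seal (a joint): Travel (m) of the black sprung seal in the collar, 0 up, growing as it is pressed down: 0.000 with the cap loose in the notches, 0.006 lugs clear of the ridges, 0.009 bottomed, about 0.003 locked. It pushes up with 4 N at first touch and 1 N more per mm (10 N at 6 mm, 13 N at 9 mm).
- grey_cap: Bystander: plain grey screw cap, 62 mm in diameter, 24 mm tall. Origin: centre of its underside.
- cup: Bystander: white measuring cup, 68 mm in diameter, 65 mm tall. Origin: centre of its underside.
- sprayer: Bystander: white spray bottle with red trigger head, 72 mm in diameter, 197 mm tall. Origin: centre of its underside.
- black_bottle: Bystander: black bottle, 66 mm in diameter, 210 mm tall. Origin: centre of its underside.
- amber_bottle: Bystander: amber bottle, 60 mm in diameter, 170 mm tall. Origin: centre of its underside.
- brush: Bystander: hand brush lying at the back. Origin: centre of its underside.
Not all that is in view belongs to the job. Several things have the shape of the cap; the one meant has the colours described above.

How it is judged (in metres and radians):
On the way, in this order (a step that is already met when the one before it is completed fails the run):
1. the cap is lifted clear of the bench (height (world z) of cap above 0.03 m), for 0.1 s.
2. the cap, on the collar, is pressed down until its lugs clear the ridges (seal down more than 5.5 mm) (value of joint seal above 0.0055 m and horizontal distance between cap and neck below 0.006 m), for 0.1 s.
At the end, for the whole second after the job is handed in: The cap sits in the collar, released and still, upright within 5 degrees and centred within 4 mm, its underside 8 to 12 mm below the collar's top, its lugs risen into the pockets so that it holds the seal 2 to 4.5 mm down (value of joint seal between 0.002 and 0.0045 m and horizontal distance between cap and neck below 0.004 m and z of cap in the frame of neck between -0.012 and -0.008 m and angle between cap's own z axis and vertical below 0.09 rad and linear speed of cap below 0.02 m/s); the robot touches nothing.
It fails at once if the cap pushes on the canister with more than 50 N (contact force between cap and can above 50 N).
It fails at once if the robot pushes on the canister or collar itself with more than 15 N (contact force between any of the fingers, the arm and can above 15 N).
It fails at once if another thing on the bench is moved more than 25 mm (distance of any of grey_cap, cup, sprayer, black_bottle, amber_bottle, brush from where it was at the start of the episode above 0.025 m).
It also fails if it takes over 70 s, if anything falls off the work surface, if the arm or the gripper's body presses on something with over 40 N, if the wrist force passes 120 N, or if a joint passes its speed limit or range.

## Robot

A 7-joint arm with a two-finger parallel gripper is mounted at the origin on the work surface. World frame = base frame: x ahead of the robot, y to its left, z up, the work surface at z = 0. Lengths are in m, angles in degrees, forces in N, time in s.
With the tool pointing down it reaches from about 0.425 to 1.025 m from the base axis. Payload 9.4 kg.
Tool frame: the origin (TCP) lies midway between the tips of the shut fingers; the grasp point (between the pads) lies 19 mm behind it (bot.tcp_to_grasp is the distance from the TCP to the grasp point, in m); z points along the fingers, y is the line along which they close (so a half turn about z gives the same grasp; the last joint's range is limited). The gripper opens to 85 mm and grips with 20 to 120 N. Pads are 22 mm wide; open, the fingers measure 114 mm over their backs; the gripper's body (76 mm by 85 mm) begins 54 mm behind the grasp point. The pads swing forward as they close: fully open they stand 13 mm farther back than shut.
Start: joints at [67.913, 34.337, -0.143, 91.639, 0.103, 54.024, -4.572], TCP at [0.22, -0.691, 0.231] pointing down, gripper open.
Joint ranges: [-147.43, 147.43], [-19.82, 112.94], [-74.19, 73.91], [6.32, 146.72], [-59.91, 239.91], [6.04, 106.73], [-150.56, 150.56]. Speed limits (degrees/s): [127.2, 127.2, 172.46, 172.46, 180, 180, 180].

## Interface

Orientations are given as [roll, pitch, yaw] about the fixed x, y, z axes, in that order (R = Rz(yaw) Ry(pitch) Rx(roll)).
In Python, from workcell import read_state, read_camera, workorder, finder, bot gives the robot as it stands.
- The arm moves only by the tool apply_moves, never from a script. Its argument "deltas" is a list of rows, each an object with "dp": the shift along the tool's x, y, z in mm, a list of three; "roll": the turn about the tool's z in degrees; "gripper": the finger opening in mm, from 0 to 85.4. A call has exactly 5 rows; each row is the pose to reach, as a shift and turn from the pose commanded when the call began, along the tool's axes at that moment; what a row does not reach only later rows make up. A row lasts 1/10 s, in which the tool goes at most 50 mm and 8.59 degrees, less where a joint would pass 70% of its speed; a pose out of reach is approached as far as the arm can. A call with a gripper value outside its range is refused whole. The fingers move at their own pace and stop on an object; "newtons" is the grip in N (left out, the last holds). Time passes only in rows, so rows that repeat a pose let the fingers close, or fill a call up. It gives the time, the measured TCP pose, the force, the opening and the grip force at its end, in the units of the state.
- read_state(): the state, without advancing time (a new reading comes with each control period).
- read_camera(name): name is "side" or "top" or "wrist"; returns a dict with "color" (480x640x3 uint8, red, green, blue), "range_z" (480x640 float32, m along the optical axis (not along the pixel's ray), 0 where there is no reading), "fx", "fy", "cx", "cy" (pixels), "world_to_cam" (4x4, takes a point from world to camera coordinates); the wrist camera has in their place "hand_eye" (4x4, takes a point from camera to tool coordinates, whose origin is the TCP and whose axes are the flange's). Camera axes: x right, y up, looking along -z (the intrinsics and any distortion apply to the point x, -y, -z); pixel columns grow to the right and rows downward; lengths in m; the calibration is good to about 2 mm. A picture is of the moment at which its call begins: read the wrist's pose just before it.
- workorder.job_done(): hands the job in; it is judged then, once.
Trained networks look in a picture, given as the dict that the camera call returned (one of the last four; its "shot" number tells which), for a name from the list of things; names that differ only in an ending like _2 or _b are one class to them, and where a whole thing is asked for, a point or a joint stands for the part that bears it (a point fixed in the world has none). Each returns a list of dicts, best first, with "conf" (0 to 1); they miss things now and then, are a little off and sometimes report something else, mostly with a low value. They report only what shows in the picture. A call takes as long as a camera call. They do not tell look-alikes from the thing itself.
- finder.regions_of(picture, label): "mask" (480x640 bool, what is visible of it) and "at" ([column, row] as shares, 0 to 1, of the picture: columns of its width, rows of its height, amid what is visible of it).
- finder.tip_of(picture, label): "at" ([column, row] as shares, 0 to 1, of the picture: columns of its width, rows of its height: a listed point, or the origin of a listed thing).
The state is a dict: "clock": time; "joint_pos": joint angles; "qvel": joint speeds; "effort": joint torques, N m; "tcp_pos": TCP position; "tool_rot": TCP orientation; "wrist_force": force on the tool from outside, world axes, zero at the start; "ft_torque": the same for the moment, N m; "width": finger opening in m; "finger_force": force on a finger pad.
Only numpy, scipy, OpenCV 4.12 (cv2) and the standard library are available. Lean on these libraries where they do the work, as an engineer would, in place of code of your own. Each camera call takes 0.05 s, during which the arm holds its last target. There are 200 camera calls.

## Working session

There is one attempt and no reset: what is moved stays moved. The work goes in short steps, Python scripts to look and compute and a tool call to move; the robot and the scene stay as the last step left them, time stands still between calls to the robot, and variables do not carry over. Pictures are saved under pics/ and viewed, at most 10 in all, crops included, and the job is handed in when it is done.

Besides the shell and the picture viewer there is one more tool, called after "Call:" as name([rows], argument=value, ...), one row to a line, values as JSON. apply_moves: Moves the arm, as the interface text tells. Its arguments: {"type":"object","properties":{"deltas":{"type":"array"},"newtons":{"type":"number"}},"required":["deltas"]}

```bash
mkdir -p pics; ls; cat > h.py <<'E'
import numpy as np, cv2
from workcell import read_state, read_camera, workorder, finder, bot
from scipy.spatial.transform import Rotation as R
def toolT(s):
    T=np.eye(4); T[:3,:3]=R.from_euler('xyz',s['tool_rot'],degrees=True).as_matrix(); T[:3,3]=s['tcp_pos']; return T
def cam2world(p,s=None):
    return np.linalg.inv(p['world_to_cam']) if 'world_to_cam' in p else toolT(s)@p['hand_eye']
def pts(p,s=None):
    v,u=np.mgrid[0:480,0:640]; z=p['range_z']
    P=np.stack([(u-p['cx'])/p['fx']*z,-(v-p['cy'])/p['fy']*z,-z,np.ones_like(z)],-1)
    return (P@cam2world(p,s).T)[...,:3]
def save(p,n,box=None,k=1):
    c=p['color']
    if box: c=c[box[1]:box[3],box[0]:box[2]]
    cv2.imwrite('pics/'+n,cv2.resize(c[...,::-1],None,fx=k,fy=k,interpolation=cv2.INTER_CUBIC))
E
python3 - <<'E'
from h import *
s=read_state(); print({k:np.round(v,3) if not isinstance(v,dict) else v for k,v in s.items()})
a=read_camera('side'); b=read_camera('top')
im=np.hstack([a['color'],b['color']]); cv2.imwrite('pics/a.png',cv2.resize(im[...,::-1],(800,300)))
save(b,'top.png')
print({k:a[k] for k in a if k not in('color','range_z')})
for n,p in(('side',a),('top',b)):
    X=pts(p)
    for l in['cap','can','grey_cap','cup','sprayer','black_bottle','amber_bottle','brush']:
        for r in finder.regions_of(p,l)[:4]:
            m=r['mask']&(p['range_z']>0); c=np.array(r['at'])*[640,480]
            print(n,l,round(r['conf'],2),c.round(),np.median(X[m],0).round(3),X[m].max(0).round(3),p['color'][m].mean(0).round())
E
```

```text
pics
{'clock': np.float64(0.0), 'joint_pos': array([67.912, 34.385, -0.145, 91.681,  0.102, 54.025, -4.574]), 'qvel': array([-0.02 ,  0.007, -0.004,  0.039,  0.032,  0.019,  0.017]), 'effort': array([-0.0000e+00, -7.7645e+01,  1.5640e+00, -2.5801e+01,  1.2000e-02,
        9.0000e-03, -0.0000e+00]), 'tcp_pos': array([ 0.22, -0.69,  0.23]), 'tool_rot': array([-1.7991e+02,  8.0000e-03,  1.7694e+01]), 'wrist_force': array([-0.419,  0.134,  0.277]), 'ft_torque': array([-0.   ,  0.065, -0.02 ]), 'finger_force': np.float64(0.0), 'width': np.float64(0.085)}
{'fx': 545.3921055161302, 'fy': 545.3921055161302, 'cx': 324.55131242415837, 'cy': 238.18550225652302, 'world_to_cam': array([[-0.93095667, -0.36488115, -0.01346927,  0.49751938],
       [ 0.16671409, -0.45759433,  0.87339214, -0.22928244],
       [-0.32484779,  0.81084473,  0.48683133, -1.37830799],
       [ 0.        ,  0.        ,  0.        ,  1.        ]]), 'shot': 1}
side cap 0.79 [344. 231.] [ 0.589 -0.327  0.024] [ 0.628 -0.3    0.056] [151.  66.  14.]
side cap 0.56 [410. 239.] [ 0.365 -0.308  0.028] [ 0.397 -0.284  0.054] [14. 14
[... 1684 characters left out ...]
ap 0.63 [379. 277.] [ 0.466 -0.18   0.023] [ 0.496 -0.15   0.03 ] [101. 105. 104.]
top cup 0.79 [381. 210.] [ 0.633 -0.191  0.02 ] [ 0.672 -0.153  0.07 ] [142. 148. 143.]
top cup 0.44 [380. 273.] [ 0.468 -0.18   0.024] [ 0.495 -0.152  0.03 ] [103. 107. 107.]
top sprayer 0.84 [127. 348.] [0.311 0.391 0.136] [0.341 0.445 0.203] [96. 60. 58.]
top black_bottle 0.97 [492. 203.] [ 0.643 -0.429  0.135] [ 0.705 -0.409  0.216] [46. 27. 26.]
top amber_bottle 0.23 [261. 240.] [0.555 0.096 0.158] [0.695 0.216 0.189] [ 46.  73. 124.]
top brush 0.73 [341. 159.] [ 0.777 -0.094  0.018] [ 0.811 -0.02   0.026] [114. 105.  98.]
top brush 0.49 [264. 237.] [0.555 0.096 0.158] [0.694 0.224 0.189] [ 47.  73. 124.]
```

View pics/top.png

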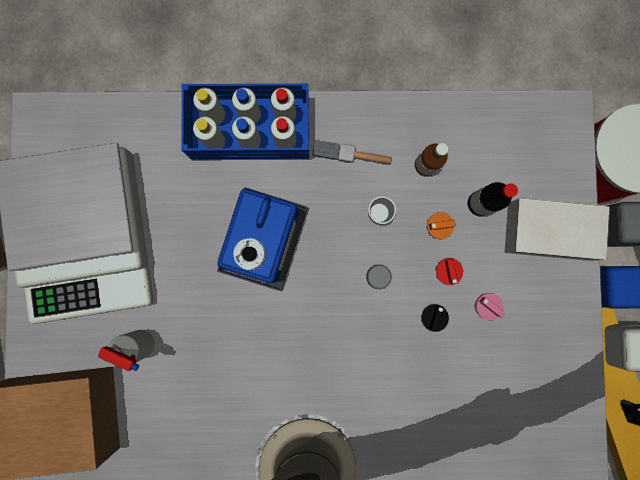

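```bash
python3 - <<'E'
from h import *
b=read_camera('top'); X=pts(b)
crop=b['color'][235:345,375:525]; cv2.imwrite('pics/c.png',cv2.resize(crop[...,::-1],None,fx=4,fy=4,interpolation=cv2.INTER_CUBIC))
def rect(sel,n):
    P=X[sel][:,:2]; r=cv2.minAreaRect((P*1000).astype(np.float32)); print(n,len(P),np.round(r,1) if 0 else r, P.mean(0).round(4))
C=b['color'].astype(int); z=X[...,2]
def near(x,y,d): return np.hypot(X[...,0]-x,X[...,1]-y)<d
rect(near(.478,-.352,.05)&(z>.042)&(z<.06),'bar red')
rect(near(.391,-.453,.05)&(z>.042)&(z<.06),'bar pink')
rect(near(.478,-.352,.05)&(z>.016)&(z<.03)&(C[...,0]>C[...,1]+40),'flange')
# white mark
w=near(.478,-.352,.05)&(z>.035)&(C.min(-1)>110); print('white',w.sum(),X[w].mean(0) if w.any() else None)
# collar
w=near(.52,.12,.06)&(z>.178)&(z<.195); rect(w,'collar top')
w=w&(C.min(-1)>110); rect(w,'collar white')
rect(near(.55,.1,.16)&(z>.15)&(z<.168),'body top')
for l in ['neck','cap_grip','can','collar_foot','lug','cap']:
    for r in finder.tip_of(b,l)[:2]: 
        u=np.array(r['at'])*[640,480]; print(l,round(r['conf'],2),u.round(1),X[int(u[1]),int(u[0])].round(3))
E
```

```text
bar red 168 ((477.9802551269531, -357.6233215332031), (59.29300308227539, 17.724021911621094), 12.025611877441406) [ 0.4779 -0.3571]
bar pink 167 ((390.24749755859375, -454.595703125), (60.596553802490234, 16.629804611206055), 51.52622985839844) [ 0.3905 -0.4542]
flange 369 ((477.8153381347656, -357.03363037109375), (65.26740264892578, 65.33365631103516), 42.147666931152344) [ 0.4782 -0.3546]
white 13 [ 0.45459567 -0.36286632  0.0483178 ]
collar top 444 ((520.3145141601562, 122.07218933105469), (65.44062042236328, 62.9669075012207), 89.5721206665039) [0.5205 0.1213]
collar white 395 ((520.3145141601562, 122.07218933105469), (65.44062042236328, 62.9669075012207), 89.5721206665039) [0.5206 0.121 ]
body top 3404 ((562.763671875, 107.56102752685547), (128.07699584960938, 182.32000732421875), 72.1069107055664) [0.5664 0.1048]
neck 0.58 [249.4 251.8] [0.526 0.12  0.179]
cap_grip 0.83 [438.8 317.4] [ 0.368 -0.32   0.052]
cap_grip 0.67 [492.2 309.9] [ 0.385 -0.453  0.047]
can 0.65 [377.6 214.8] [ 0.625 -0.182  0.004]
can 0.29 [452.2 279.7] [ 0.476 -0.021  1.287]
collar_foot 0.67 [248.2 254.5] [0.519 0.123 0.178]
lug 0.88 [439.3 309.5] [ 0.387 -0.324  0.047]
lug 0.75 [428.5 227.4] [ 0.589 -0.307  0.021]
cap 0.91 [440.2 224.6] [ 0.594 -0.33   0.049]
cap 0.88 [433.5 316.3] [ 0.369 -0.312  0.034]
```

View pics/c.png

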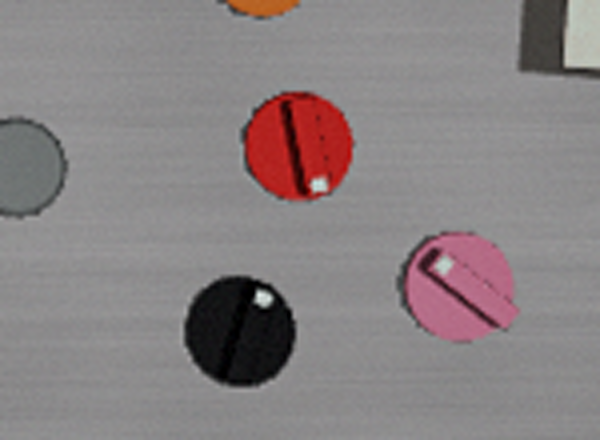

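Lookalikes of the cap in the top view: red at (449,271), orange (440,225), black (434,318) and pink (490,306). The close crop confirms red, with its white mark at the -x end, so the cap's yaw is about 192°. Moving above it now.

Call:
apply_moves([
  {"dp":[35,-24,0],"roll":0,"gripper":85},
  {"dp":[70,-48,0],"roll":0,"gripper":85},
  {"dp":[105,-72,0],"roll":0,"gripper":85},
  {"dp":[140,-96,0],"roll":0,"gripper":85},
  {"dp":[174,-120,0],"roll":0,"gripper":85},
])

```text
clock: 1.75
tcp_pos: [0.3507, -0.5221, 0.2314]
tool_rot: [180.0, -0.0, 17.7]
wrist_force: [0.3, -0.7, 0.5]
width: 0.085
finger_force: 0.0
```

Call:
apply_moves([
  {"dp":[35,-24,0],"roll":2,"gripper":85},
  {"dp":[70,-48,0],"roll":4,"gripper":85},
  {"dp":[105,-72,0],"roll":5.7,"gripper":85},
  {"dp":[140,-96,0],"roll":5.7,"gripper":85},
  {"dp":[173,-119,0],"roll":5.7,"gripper":85},
])

```text
clock: 2.25
tcp_pos: [0.4795, -0.3559, 0.2315]
tool_rot: [180.0, -0.0, 12.0]
wrist_force: [2.1, -0.5, -0.6]
width: 0.0848
finger_force: 0.0
```

Call:
apply_moves([
  {"dp":[0,0,0],"roll":0,"gripper":85},
  {"dp":[0,0,0],"roll":0,"gripper":85},
  {"dp":[0,0,0],"roll":0,"gripper":85},
  {"dp":[0,0,0],"roll":0,"gripper":85},
  {"dp":[0,0,0],"roll":0,"gripper":85},
])

```text
clock: 2.75
tcp_pos: [0.4775, -0.3586, 0.2313]
tool_rot: [180.0, 0.0, 11.9]
wrist_force: [0.9, -0.3, -0.2]
width: 0.0852
finger_force: 0.0
```

```bash
cat > capm.py <<'E'
from h import *
s=read_state(); p=read_camera('wrist'); X=pts(p,s); C=p['color'].astype(int)
print(s['tcp_pos'],s['tool_rot'],s['joint_pos'].round(1) if hasattr(s['joint_pos'],'round') else s['joint_pos'])
z=X[...,2]; red=(C[...,0]>C[...,1]*2)&(C[...,0]>60)&(p['range_z']>0)&(np.hypot(X[...,0]-.478,X[...,1]+.357)<.06)
for lo,hi in((.043,.06),(.012,.032)):
    P=X[red&(z>lo)&(z<hi)]; r=cv2.minAreaRect((P[:,:2]*1000).astype(np.float32)); print(len(P),np.array(r[0]).round(1),np.array(r[1]).round(1),r[2],P.mean(0).round(4),np.median(P[:,2]))
save(p,'w1.png')
E
python3 capm.py
```

```text
[ 0.47749531 -0.35863569  0.23128979] [1.79985425e+02 1.23222809e-02 1.18804094e+01] [ 3.130e+01  2.550e+01  2.000e-01  1.089e+02 -1.000e-01  4.560e+01
 -4.660e+01]
930 [ 480.4 -359.1] [58.3 15.9] 10.147189140319824 [ 0.4845 -0.3584  0.0477] 0.04776814015060088
2344 [ 480.7 -358.8] [64.3 65.4] 13.131335258483887 [ 0.4818 -0.3588  0.0219] 0.021913842540239536
```

View pics/w1.png

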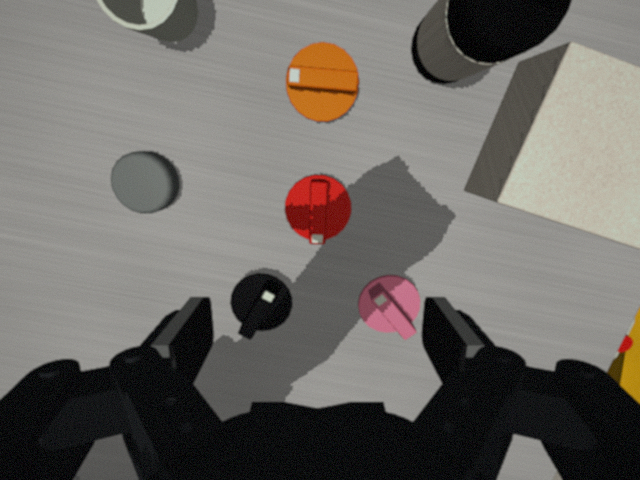

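The wrist view shows the red cap at (320,208), its bar along the tool's x and its mark at (316,239), with black and pink clear of the fingers. Descending.

Call:
apply_moves([
  {"dp":[3,0,35],"roll":0,"gripper":60},
  {"dp":[3,0,75],"roll":0,"gripper":60},
  {"dp":[3,0,115],"roll":0,"gripper":60},
  {"dp":[3,0,145],"roll":0,"gripper":60},
  {"dp":[3,0,165],"roll":0,"gripper":60},
])

```text
clock: 3.3
tcp_pos: [0.4801, -0.3569, 0.0639]
tool_rot: [-179.9, 0.1, 11.9]
wrist_force: [-0.3, -0.2, -0.5]
width: 0.0603
finger_force: 0.0
```

Call:
apply_moves([
  {"dp":[0,0,20],"roll":0,"gripper":60},
  {"dp":[0,0,35],"roll":0,"gripper":60},
  {"dp":[0,0,42],"roll":0,"gripper":60},
  {"dp":[0,0,42],"roll":0,"gripper":60},
  {"dp":[0,0,42],"roll":0,"gripper":60},
])

```text
clock: 3.8
tcp_pos: [0.4814, -0.3573, 0.0248]
tool_rot: [180.0, -0.0, 12.0]
wrist_force: [-0.1, -0.9, 0.3]
width: 0.0598
finger_force: 0.0
```

Call:
apply_moves([
  {"dp":[0,0,0],"roll":0,"gripper":30},
  {"dp":[0,0,0],"roll":0,"gripper":20},
  {"dp":[0,0,0],"roll":0,"gripper":10},
  {"dp":[0,0,0],"roll":0,"gripper":8},
  {"dp":[0,0,0],"roll":0,"gripper":8},
], newtons=50)

```text
clock: 4.3
tcp_pos: [0.4815, -0.3572, 0.0249]
tool_rot: [180.0, -0.0, 12.0]
wrist_force: [0.5, 0.3, 6.3]
width: 0.0154
finger_force: 51.4
```

Call:
apply_moves([
  {"dp":[0,0,0],"roll":0,"gripper":8},
  {"dp":[0,0,0],"roll":0,"gripper":8},
  {"dp":[0,0,0],"roll":0,"gripper":8},
  {"dp":[0,0,0],"roll":0,"gripper":8},
  {"dp":[0,0,0],"roll":0,"gripper":8},
], newtons=50)

```text
clock: 4.8
tcp_pos: [0.4815, -0.3571, 0.0249]
tool_rot: [180.0, -0.0, 12.0]
wrist_force: [0.0, 0.4, 5.8]
width: 0.0149
finger_force: 51.4
```

Call:
apply_moves([
  {"dp":[0,0,-15],"roll":0,"gripper":8},
  {"dp":[0,0,-45],"roll":0,"gripper":8},
  {"dp":[0,0,-90],"roll":0,"gripper":8},
  {"dp":[0,0,-140],"roll":0,"gripper":8},
  {"dp":[0,0,-180],"roll":0,"gripper":8},
])

```text
clock: 5.3
tcp_pos: [0.4811, -0.3569, 0.2078]
tool_rot: [179.9, -0.1, 12.0]
wrist_force: [0.7, -0.9, -1.0]
width: 0.0153
finger_force: 50.5
```

Call:
apply_moves([
  {"dp":[0,0,-30],"roll":0,"gripper":8},
  {"dp":[0,0,-50],"roll":0,"gripper":8},
  {"dp":[0,0,-70],"roll":0,"gripper":8},
  {"dp":[0,0,-70],"roll":0,"gripper":8},
  {"dp":[0,0,-70],"roll":0,"gripper":8},
])

```text
clock: 5.8
tcp_pos: [0.4809, -0.3567, 0.2747]
tool_rot: [180.0, -0.0, 12.0]
wrist_force: [-0.9, 1.4, -2.1]
width: 0.015
finger_force: 50.5
```

```bash
python3 - <<'E'
from h import *
s=read_state(); T=toolT(s); print(s['tcp_pos'],s['wrist_force'],s['finger_force'],s['width'])
b=read_camera('side'); t=read_camera('top'); w=read_camera('wrist')
cv2.imwrite('pics/d.png',np.hstack([cv2.resize(x[...,::-1],(400,300)) for x in (b['color'],w['color'])]))
for n,p in(('side',b),('wrist',w)):
    X=pts(p,s);C=p['color'].astype(int)
    red=(C[...,0]>C[...,1]*2)&(C[...,0]>60)&(p['range_z']>0)
    L=(X-T[:3,3])@T[:3,:3]
    m=red&(np.abs(L)<.05).all(-1)
    print(n,m.sum(), L[m].min(0) if m.any() else 0,L[m].max(0) if m.any() else 0)
X=pts(t);C=t['color'].astype(int);z=X[...,2]
m=(np.hypot(X[...,0]-.52,X[...,1]-.1215)<.05)&(z>.176)&(z<.195)
for q in (m,):
    c,r=cv2.minEnclosingCircle((X[q][:,:2]*1000).astype(np.float32)); print('collar',c,r,np.median(X[q][:,2]))
E
```

```text
[ 0.48087304 -0.35673666  0.27470289] [-0.86887983  1.41300535 -2.11609374] 50.47092318534851 0.015000542937609072
side 207 [-0.03285161 -0.03836377 -0.02601676] [0.02960888 0.00549733 0.02131039]
wrist 11820 [-0.03045191 -0.03292096 -0.04115921] [0.03189263 0.03371972 0.00715533]
collar (520.088134765625, 121.44434356689453) 33.27499771118164 0.18283910480878296
```

View pics/d.png

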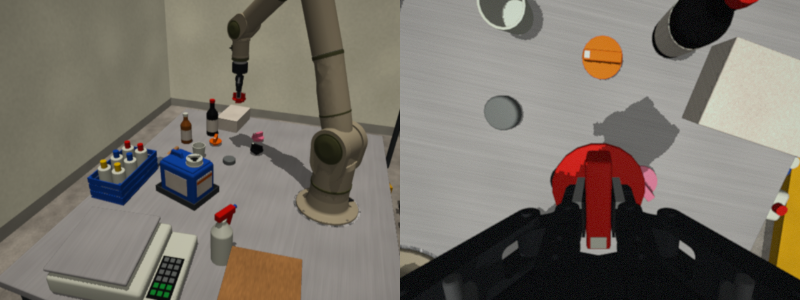

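Call:
apply_moves([
  {"dp":[8,-21,0],"roll":-8,"gripper":8},
  {"dp":[25,-62,0],"roll":-16,"gripper":8},
  {"dp":[43,-109,0],"roll":-24,"gripper":8},
  {"dp":[60,-157,0],"roll":-32,"gripper":8},
  {"dp":[77,-205,0],"roll":-40,"gripper":8},
])

```text
clock: 6.45
tcp_pos: [0.5132, -0.1407, 0.2734]
tool_rot: [-179.9, 0.0, 52.3]
wrist_force: [0.8, -0.0, -2.1]
width: 0.0151
finger_force: 50.5
```

Call:
apply_moves([
  {"dp":[38,-22,0],"roll":-8,"gripper":8},
  {"dp":[76,-44,0],"roll":-16,"gripper":8},
  {"dp":[114,-65,0],"roll":-24,"gripper":8},
  {"dp":[140,-79,0],"roll":-32,"gripper":8},
  {"dp":[152,-86,0],"roll":-40,"gripper":8},
])

```text
clock: 6.95
tcp_pos: [0.5393, 0.0338, 0.2735]
tool_rot: [-179.9, -0.1, 92.6]
wrist_force: [-0.3, 0.0, -1.5]
width: 0.0148
finger_force: 50.5
```

Call:
apply_moves([
  {"dp":[0,0,0],"roll":0,"gripper":8},
  {"dp":[0,0,0],"roll":0,"gripper":8},
  {"dp":[0,0,0],"roll":0,"gripper":8},
  {"dp":[0,0,0],"roll":0,"gripper":8},
  {"dp":[0,0,0],"roll":0,"gripper":8},
])

```text
clock: 7.45
tcp_pos: [0.5394, 0.0293, 0.2742]
tool_rot: [-180.0, 0.0, 91.9]
wrist_force: [0.1, 0.1, -2.0]
width: 0.0149
finger_force: 50.4
```

```bash
cat > neck.py <<'E'
from h import *
s=read_state(); p=read_camera('wrist'); X=pts(p,s); C=p['color'].astype(int); z=X[...,2]; T=toolT(s)
print(s['tcp_pos'],s['tool_rot'])
ok=(p['range_z']>0)&(np.hypot(X[...,0]-.52,X[...,1]-.1215)<.05)
m=ok&(z>.176)&(z<.192)&(C.min(-1)>60)
c,r=cv2.minEnclosingCircle((X[m][:,:2]*1000).astype(np.float32)); print('collar',c,r,np.median(X[m][:,2]),m.sum())
v,u=np.nonzero(ok); save(p,'n1.png',(max(u.min()-10,0),max(v.min()-10,0),u.max()+10,v.max()+10),3 if u.max()-u.min()<240 else 2)
L=(X-T[:3,3])@T[:3,:3]; red=(C[...,0]>C[...,1]*2)&(C[...,0]>60)&(p['range_z']>0)&(np.abs(L)<.05).all(-1)
print('cap',L[red].min(0),L[red].max(0))
# ledge profile: share of material by polar angle at r 20..28
a=np.degrees(np.arctan2(X[...,1]*1000-c[1],X[...,0]*1000-c[0]))%360; rr=np.hypot(X[...,0]*1000-c[0],X[...,1]*1000-c[1])
q=ok&(rr>21)&(rr<27.5)
for k in range(0,360,10):
    w=q&(a>=k)&(a<k+10); print(k,w.sum(),np.median(z[w]).round(4) if w.any() else None,C[w].mean().round() if w.any() else None)
E
python3 neck.py
```

```text
[0.53939709 0.02925276 0.27424703] [-1.79995216e+02  1.95259244e-02  9.18532639e+01]
collar (521.8566284179688, 120.4234848022461) 33.31942367553711 0.1837532228737932 5695
cap [-0.03071682 -0.03340105 -0.04256736] [0.03186809 0.03277693 0.00781242]
0 66 0.1637 203.0
10 117 0.1824 172.0
20 80 0.1839 226.0
30 86 0.1836 234.0
40 80 0.1839 234.0
50 85 0.1838 233.0
60 86 0.1838 233.0
70 85 0.184 233.0
80 79 0.1838 232.0
90 94 0.1836 215.0
100 73 0.1639 217.0
110 72 0.1638 221.0
120 72 0.1638 223.0
130 98 0.183 212.0
140 81 0.1837 225.0
150 84 0.1839 228.0
160 81 0.1838 231.0
170 79 0.1838 234.0
180 75 0.1839 234.0
190 77 0.1839 233.0
200 76 0.1838 230.0
210 116 0.1828 189.0
220 64 0.1636 223.0
230 62 0.164 234.0
240 60 0.1637 234.0
250 46 0.1839 234.0
260 72 0.1839 229.0
270 67 0.1841 235.0
280 71 0.1838 234.0
290 73 0.1839 235.0
300 72 0.1838 235.0
310 71 0.1837 234.0
320 76 0.1838 234.0
330 58 0.1838 234.0
340 62 0.1637 234.0
350 63 0.1638 234.0
```

View pics/n1.png

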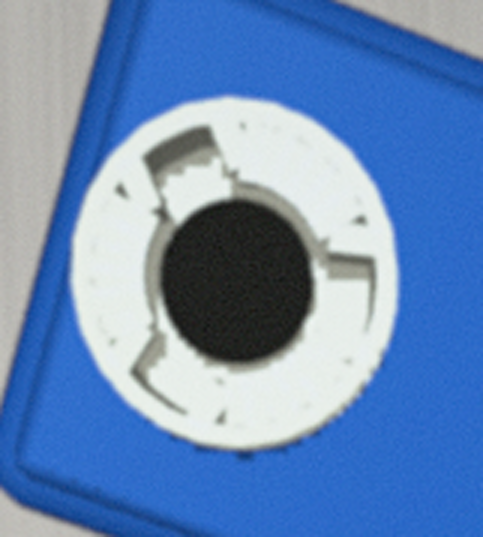

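```bash
cat > n2.py <<'E'
from h import *
s=read_state(); p=read_camera('wrist'); X=pts(p,s); z=X[...,2]
m=(p['range_z']>0)&(np.hypot(X[...,0]-.52,X[...,1]-.1215)<.05)&(z>.18)&(z<.19)
c=np.array(cv2.minEnclosingCircle((X[m][:,:2]*1000).astype(np.float32))[0])
d=X[...,:2]*1000-c; rr=np.hypot(*np.moveaxis(d,-1,0)); a=np.degrees(np.arctan2(d[...,1],d[...,0]))
q=(rr>20.5)&(rr<28); best=[]
for f in np.arange(0,120,.5):
    dl=(a-f+60)%120-60; inn=np.abs(rr*np.sin(np.radians(dl)))<7.5
    best.append((np.mean((z[q]<.18)==inn[q]),f))
best.sort(); print(c,best[-5:])
E
python3 n2.py
```

```text
[521.80004883 120.32185364] [(np.float64(0.958670260557053), np.float64(117.0)), (np.float64(0.9593441150044923), np.float64(115.0)), (np.float64(0.9640610961365679), np.float64(116.5)), (np.float64(0.9660826594788859), np.float64(115.5)), (np.float64(0.9678796046720575), np.float64(116.0))]
```

Call:
apply_moves([
  {"dp":[20,-3,0],"roll":7.5,"gripper":8},
  {"dp":[45,-6,0],"roll":15,"gripper":8},
  {"dp":[70,-10,0],"roll":22.5,"gripper":8},
  {"dp":[88,-13,0],"roll":30,"gripper":8},
  {"dp":[92.6,-13.8,0],"roll":37.4,"gripper":8},
])

```text
clock: 8.05
tcp_pos: [0.5219, 0.1246, 0.2744]
tool_rot: [-180.0, -0.1, 54.4]
wrist_force: [-0.1, 0.1, -1.6]
width: 0.0147
finger_force: 50.5
```

Call:
apply_moves([
  {"dp":[0,0,15],"roll":0,"gripper":8},
  {"dp":[0,0,30],"roll":0,"gripper":8},
  {"dp":[0,0,45],"roll":0,"gripper":8},
  {"dp":[0,0,52],"roll":0,"gripper":8},
  {"dp":[0,0,52],"roll":0,"gripper":8},
], newtons=80)

```text
clock: 8.55
tcp_pos: [0.5221, 0.122, 0.2216]
tool_rot: [-179.9, 0.1, 54.6]
wrist_force: [0.3, -0.9, -1.5]
width: 0.0142
finger_force: 82.2
```

Call:
apply_moves([
  {"dp":[0,0,5],"roll":-1.4,"gripper":8},
  {"dp":[0,0,9],"roll":-1.4,"gripper":8},
  {"dp":[0,0,12],"roll":-1.4,"gripper":8},
  {"dp":[0,0,14.5],"roll":-1.4,"gripper":8},
  {"dp":[0,0,15.5],"roll":-1.4,"gripper":8},
])

```text
clock: 9.05
tcp_pos: [0.5224, 0.1222, 0.2066]
tool_rot: [-180.0, 0.0, 56.0]
wrist_force: [0.1, 0.1, -1.0]
width: 0.0141
finger_force: 82.2
```

Call:
apply_moves([
  {"dp":[0,0,1],"roll":0,"gripper":8},
  {"dp":[0,0,2],"roll":0,"gripper":8},
  {"dp":[0,0,2.5],"roll":0,"gripper":8},
  {"dp":[0,0,3],"roll":0,"gripper":8},
  {"dp":[0,0,3],"roll":0,"gripper":8},
])

```text
clock: 9.55
tcp_pos: [0.5225, 0.1222, 0.2037]
tool_rot: [-180.0, 0.0, 56.0]
wrist_force: [0.2, 0.7, -0.6]
width: 0.0143
finger_force: 82.2
```

Call:
apply_moves([
  {"dp":[0,0,1],"roll":0,"gripper":8},
  {"dp":[0,0,2],"roll":0,"gripper":8},
  {"dp":[0,0,3],"roll":0,"gripper":8},
  {"dp":[0,0,4],"roll":0,"gripper":8},
  {"dp":[0,0,4],"roll":0,"gripper":8},
])

```text
clock: 10.05
tcp_pos: [0.5225, 0.1222, 0.1999]
tool_rot: [180.0, -0.0, 56.0]
wrist_force: [-1.1, 0.3, 5.6]
width: 0.0147
finger_force: 83.3
```

Call:
apply_moves([
  {"dp":[0,0,1.5],"roll":0,"gripper":8},
  {"dp":[0,0,3],"roll":0,"gripper":8},
  {"dp":[0,0,4],"roll":0,"gripper":8},
  {"dp":[0,0,5],"roll":0,"gripper":8},
  {"dp":[0,0,5],"roll":0,"gripper":8},
])

```text
clock: 10.55
tcp_pos: [0.5226, 0.1222, 0.1952]
tool_rot: [180.0, -0.0, 56.0]
wrist_force: [-2.1, -1.6, 9.4]
width: 0.0143
finger_force: 83.9
```

Call:
apply_moves([
  {"dp":[-0.7,0,0.7],"roll":0,"gripper":8},
  {"dp":[-0.7,0,0.7],"roll":4,"gripper":8},
  {"dp":[-0.7,0,0.7],"roll":8,"gripper":8},
  {"dp":[-0.7,0,0.7],"roll":12,"gripper":8},
  {"dp":[-0.7,0,0.7],"roll":15,"gripper":8},
])

```text
clock: 11.05
tcp_pos: [0.5231, 0.122, 0.195]
tool_rot: [179.9, -0.1, 40.8]
wrist_force: [0.3, -0.7, 8.7]
width: 0.014
finger_force: 84.0
```

```bash
python3 -c "
from h import *
s=read_state();print(s['wrist_force'],s['ft_torque'],s['tcp_pos'],s['tool_rot'],s['joint_pos'])"
```

```text
[ 0.27679902 -0.71508417  8.6903121 ] [-0.12240265  0.12090077  0.0752129 ] [0.52307577 0.12197442 0.19498616] [ 1.79938673e+02 -1.26442750e-01  4.08402849e+01] [-10.81064207  24.6016667  -11.48183381 117.97221686   7.76476526
  37.97716718 -76.55729327]
```

Call:
apply_moves([
  {"dp":[0,0,0.8],"roll":0,"gripper":8},
  {"dp":[0,0,0.8],"roll":5,"gripper":8},
  {"dp":[0,0,0.8],"roll":10,"gripper":8},
  {"dp":[0,0,0.8],"roll":14,"gripper":8},
  {"dp":[0,0,0.8],"roll":17,"gripper":8},
])

```text
clock: 11.55
tcp_pos: [0.5233, 0.1219, 0.1943]
tool_rot: [180.0, -0.2, 23.8]
wrist_force: [-0.3, -0.2, 9.9]
width: 0.0144
finger_force: 84.1
```

```bash
python3 -c "
from h import *
s=read_state();print(s['wrist_force'],s['ft_torque'],s['tcp_pos'],s['tool_rot'][2])
p=read_camera('wrist');save(p,'t1.png',(180,200,460,480),2)"
```

```text
[-0.31614742 -0.15390428  9.88933274] [-0.17308541  0.08772016  0.09833102] [0.5232548  0.1219197  0.19429183] 23.837903318936515
```

View pics/t1.png

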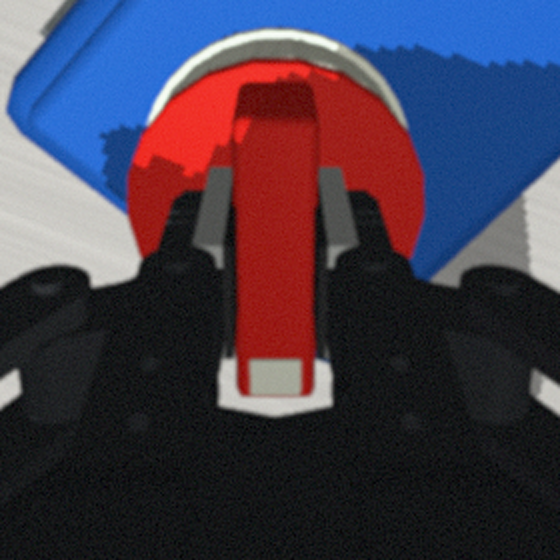

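The cap sits flush in the collar and turns with the hand, with its mark at (275,377) of the crop. I'll finish the 63° turn.

Call:
apply_moves([
  {"dp":[0,0,0],"roll":6,"gripper":8},
  {"dp":[0,0,0],"roll":12,"gripper":8},
  {"dp":[0,0,0],"roll":18,"gripper":8},
  {"dp":[0,0,0],"roll":22,"gripper":8},
  {"dp":[0,0,0],"roll":24,"gripper":8},
])

```text
clock: 12.1
tcp_pos: [0.5234, 0.1219, 0.1943]
tool_rot: [-180.0, -0.2, -0.2]
wrist_force: [0.2, -0.6, 10.3]
width: 0.0143
finger_force: 84.0
```

Call:
apply_moves([
  {"dp":[0,0,0],"roll":2,"gripper":8},
  {"dp":[0,0,0],"roll":4,"gripper":8},
  {"dp":[0,0,0],"roll":6,"gripper":8},
  {"dp":[0,0,0],"roll":6.8,"gripper":8},
  {"dp":[0,0,0],"roll":6.8,"gripper":8},
])

```text
clock: 12.6
tcp_pos: [0.5233, 0.1219, 0.1943]
tool_rot: [-179.9, -0.2, -6.8]
wrist_force: [0.5, 0.0, 9.8]
width: 0.0144
finger_force: 84.0
```

```bash
python3 -c "
from h import *
s=read_state();print(s['wrist_force'],s['ft_torque'],s['tcp_pos'],s['tool_rot'],s['joint_pos'])"
```

```text
[5.23080377e-01 3.69310059e-04 9.84725974e+00] [-0.14984779  0.09792538  0.03695545] [0.52333619 0.12190542 0.19428803] [-1.79940035e+02 -1.59488116e-01 -6.83278569e+00] [ -20.74813399   24.29124956    2.16268476  118.62640518   -1.4555574
   36.93677192 -114.4485611 ]
```

Call:
apply_moves([
  {"dp":[0,0,-1],"roll":0,"gripper":8},
  {"dp":[0,0,-2],"roll":0,"gripper":8},
  {"dp":[0,0,-3],"roll":0,"gripper":8},
  {"dp":[0,0,-4],"roll":0,"gripper":8},
  {"dp":[0,0,-4],"roll":0,"gripper":8},
])

```text
clock: 13.1
tcp_pos: [0.5233, 0.1219, 0.1981]
tool_rot: [-179.9, -0.2, -6.8]
wrist_force: [1.0, -1.1, 7.5]
width: 0.0146
finger_force: 83.7
```

Call:
apply_moves([
  {"dp":[0,0,-0.5],"roll":0,"gripper":8},
  {"dp":[0,0,-1],"roll":0,"gripper":8},
  {"dp":[0,0,-1.5],"roll":0,"gripper":8},
  {"dp":[0,0,-1.5],"roll":0,"gripper":8},
  {"dp":[0,0,-1.5],"roll":0,"gripper":8},
])

```text
clock: 13.6
tcp_pos: [0.5232, 0.1219, 0.199]
tool_rot: [-180.0, -0.1, -6.8]
wrist_force: [5.6, 0.4, -0.2]
width: 0.0144
finger_force: 82.6
```

Force fell sharply from 7.5 N to about 0, so the lugs are up against the roofs. Releasing.

Call:
apply_moves([
  {"dp":[0,0,0],"roll":0,"gripper":25},
  {"dp":[0,0,0],"roll":0,"gripper":35},
  {"dp":[0,0,0],"roll":0,"gripper":45},
  {"dp":[0,0,0],"roll":0,"gripper":50},
  {"dp":[0,0,0],"roll":0,"gripper":50},
])

```text
clock: 14.1
tcp_pos: [0.5218, 0.1216, 0.1987]
tool_rot: [180.0, 0.0, -6.8]
wrist_force: [-0.2, -0.7, -0.4]
width: 0.05
finger_force: 0.0
```

Call:
apply_moves([
  {"dp":[0,0,-10],"roll":0,"gripper":50},
  {"dp":[0,0,-30],"roll":0,"gripper":50},
  {"dp":[0,0,-60],"roll":0,"gripper":50},
  {"dp":[0,0,-90],"roll":0,"gripper":50},
  {"dp":[0,0,-120],"roll":0,"gripper":50},
])

```text
clock: 14.6
tcp_pos: [0.5218, 0.1215, 0.3207]
tool_rot: [-180.0, -0.0, -6.8]
wrist_force: [1.5, -0.8, -0.0]
width: 0.0499
finger_force: 0.0
```

Call:
apply_moves([
  {"dp":[-20,0,0],"roll":0,"gripper":50},
  {"dp":[-40,0,0],"roll":0,"gripper":50},
  {"dp":[-50,0,0],"roll":0,"gripper":50},
  {"dp":[-50,0,0],"roll":0,"gripper":50},
  {"dp":[-50,0,0],"roll":0,"gripper":50},
])

```text
clock: 15.1
tcp_pos: [0.4731, 0.1276, 0.3191]
tool_rot: [-180.0, -0.0, -6.8]
wrist_force: [-0.5, -0.9, 0.4]
width: 0.05
finger_force: 0.0
```

```bash
python3 - <<'E'
from h import *
s=read_state(); p=read_camera('wrist'); X=pts(p,s); C=p['color'].astype(int); z=X[...,2]
print(s['tcp_pos'],s['wrist_force'])
red=(C[...,0]>C[...,1]*2)&(C[...,0]>60)&(p['range_z']>0)&(np.hypot(X[...,0]-.522,X[...,1]-.121)<.05)
for lo,hi in((.212,.235),(.185,.205)):
    P=X[red&(z>lo)&(z<hi)]; r=cv2.minAreaRect((P[:,:2]*1000).astype(np.float32)); A=np.c_[P[:,:2]-P[:,:2].mean(0),np.ones(len(P))]
    print(len(P),np.array(r[0]).round(1),np.array(r[1]).round(1),r[2],np.median(P[:,2]),'slope',np.linalg.lstsq(A,P[:,2],rcond=None)[0])
save(p,'e.png')
E
```

```text
[0.47307861 0.12760387 0.31912456] [-0.47938489 -0.88797684  0.43111307]
1925 [521.1 121.4] [15.9 59.5] 83.4997787475586 0.22173700355029194 slope [0.0015501  0.00105036 0.22169341]
4516 [521.8 121.6] [66.7 65.3] 83.16040802001953 0.19589748419435743 slope [-0.00128972 -0.00068581  0.19588442]
```

View pics/e.png

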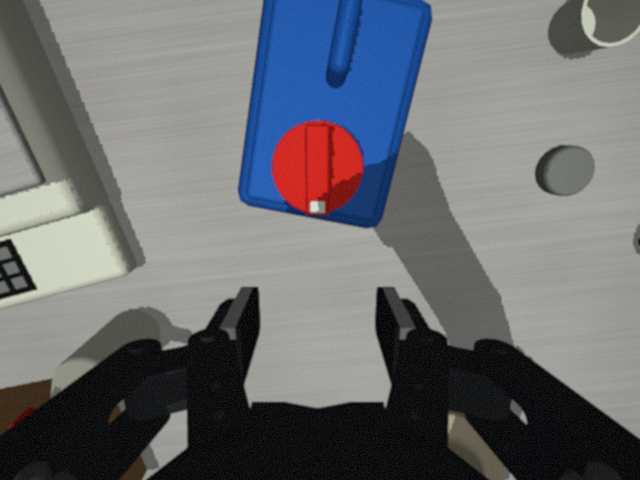

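The cap at (317,168) is level, and its underside is about 10.2 mm below the collar's top, which means locked.

```bash
python3 -c "
from workcell import workorder; print(workorder.job_done())"
```

```text
the job is handed in; nothing more can be done
None
```

The red cap is locked in the canister's collar, level, centred to within about 2 mm, about 10 mm below the collar's top and released; the job is handed in at about 15 s, with no verdict returned.

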